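Tip the vial tray to the red mark and hold it

TASK

Take the hinged steel tray by its black bar and swing it up so that the three small vials slide off into the clear tub behind it, then bring the tray's yellow pointer level with the red clip on the angle scale. Keep hold of the tray there: finish with the tray still held at the red clip by the gripper, as it falls back if let go. Leave the red clip as it is set and the other things on the bench where they are.

Things in the scene. Friction and masses are not known exactly. Their poses are not given: they have to be found in the camera images.
- stand: fixed grey base 310x230x6 mm with hinge cheeks (y = +-88 mm), rest posts, angle scale on its +y side, tub at its far end. Origin: on the bench under the tray's bar when the tray is down; x from bar to hinge and tub (away from the robot), y along the bar. Hinge line: x 235, z 90 mm. Scale: arc of 155 mm radius round it at y = 104 mm, level to 72 degrees, up to 240 mm high
- tray (a joint): tray angle in rad: 0 = level on its posts, growing as the bar end swings up and over towards the tub; stop at 1.3. Nearly frictionless hinge: the tray (about 0.4 kg, some 2 N at the bar) falls back to 0 when let go. Polished sheet: vials start to slide at about 0.2 to 0.3 rad
- tray_bar (a point): middle of the tray's black grip bar: round, 12 mm thick, 122 mm long along the stand's y, 235 mm from the hinge, 90 mm above the bench when the tray is down. Its centre is 55 mm before the tray's front wall, on 8 mm rods 55 mm either side of this point; nothing above it, only bench below. The bar can turn between the fingers as the tray swings
- tray_hinge (a point): centre of the hinge line, which runs along the stand's y. The tray: steel sheet 195x150x4 mm, 20 mm walls at the front and both sides, open at the far side; it reaches from 180 mm before the hinge to 15 mm past it, over the tub's near wall; upper face 2 mm below the hinge line. Axes turn with the tray: x from bar to hinge
- tray_pointer (a point): middle of the yellow pointer, a tab 30 x 23 x 4 mm on the tray's +y side, 155 mm from the hinge; it lies in the plane through the hinge line and the bar. Axes turn with the tray: x points towards the hinge
- marker (a joint): angle in rad at which the red clip is clamped on the scale, on the same count as the tray's angle: the pointer is level with the clip when both joints read the same. Somewhere between 0.55 and 0.9
- marker_clip (a point): middle of the red clip, a blade 40 x 14 x 4 mm and a thumb screw, clamped on the scale 155 mm from the hinge line, 113 mm to the +y side. Axes lie as the tray's do when the tray stands at the clip's angle. It is set already and need not be touched
- tub: clear plastic tub, open at the top, 110 x 164 x 58 mm outside, walls 2 mm, fixed on the stand's base beneath the tray's open side. Origin: centre of its underside, 6 mm above the bench; x and y as the stand's
- vial_0: small screw-cap vial, 25 mm across and 48 mm tall, brown with a blue cap; starts standing on the tray. Origin: centre of its underside; z towards the cap
- vial_1: small screw-cap vial, 25 mm across and 48 mm tall, white with a pink cap; starts standing on the tray. Origin: centre of its underside; z towards the cap
- vial_2: small screw-cap vial, 25 mm across and 48 mm tall, brown with a green cap; starts standing on the tray. Origin: centre of its underside; z towards the cap
- timer: bystander: white bench timer, 64 x 64 x 18 mm, flat on the bench to the right. Origin: centre of its underside
- cup: bystander: translucent white specimen cup, 61 mm across, 66 mm tall, on the right. Origin: centre of its underside
- tape: bystander: roll of beige tape, 96 mm across, 25 mm tall, lying on the left. Origin: centre of its underside
- tall_vial: bystander: white vial with a pink cap, 33 mm across, 70 mm tall, standing on the bench to the left. Origin: centre of its underside
- pen: bystander: orange and black marker pen, 122 mm long, 11 mm thick, lying on the left near the front edge. Origin: under its middle; y along the pen
Not all that is in view belongs to the job. What is shaped like the vial_0 but orange is not meant.

How it is judged:
On the way:
1. all three small vials lie in the tub (x of vial_0 in the frame of tub between -0.056 and 0.054 m and y of vial_0 in the frame of tub between -0.082 and 0.082 m and z of vial_0 in the frame of tub between -0.005 and 0.056 m and x of vial_1 in the frame of tub between -0.056 and 0.054 m and y of vial_1 in the frame of tub between -0.082 and 0.082 m and z of vial_1 in the frame of tub between -0.005 and 0.056 m and x of vial_2 in the frame of tub between -0.056 and 0.054 m and y of vial_2 in the frame of tub between -0.082 and 0.082 m and z of vial_2 in the frame of tub between -0.005 and 0.056 m), for 0.2 s.
At the end, for the whole second after the job is handed in: All three small vials are at rest inside the tub below its rim, the tray stands within 0.07 rad (4 degrees, 11 mm at the pointer) of the red clip's angle and still (under 0.05 rad/s), and the fingers are bearing on it with more than 0.4 N (all of step 1 and angle between the x axis of tray_pointer and the x axis of marker_clip, either way round below 0.07 rad and velocity of joint tray between -0.05 and 0.05 rad/s and contact force between the fingers and tray above 0.4 N and linear speed of each of vial_0, vial_1, vial_2 below 0.05 m/s); the arm keeps its last pose, push and grip.
It fails at once if a bystander (timer, cup, tape, tall vial or pen) was moved more than 30 mm (distance of any of timer, cup, tape, tall_vial, pen from where it was at the start of the episode above 0.03 m).
It fails at once if the red clip was moved on the scale (distance of marker_clip from where it was at the start of the episode above 0.012 m).
It also fails if it takes over 32 s, if anything falls off the work surface, if the arm or the gripper's body presses on something with over 40 N, if the wrist force passes 120 N, or if a joint passes its speed limit or range.

ROBOT

A 6-joint arm with a two-finger parallel gripper is mounted at the origin on a cart in front of the work surface, level with it; the furniture and walls round the work are solid. World frame = base frame: x ahead of the robot, y to its left, z up, the work surface at z = 0. Lengths are in m, angles in rad, forces in N, time in s.
With the tool pointing down it reaches from about 0.35 to 0.775 m from the base axis. Payload 7.3 kg.
Tool frame: the origin (TCP) lies midway between the tips of the shut fingers; the grasp point (between the pads) lies 19 mm behind it (robot.grip_depth is the z of the grasp point in the tool frame, in m); z points along the fingers, y is the line along which they close (so a half turn about z gives the same grasp; the last joint's range is limited). The gripper opens to 92 mm and grips with 3 to 60 N. Pads are 19 mm wide; open, the fingers measure 130 mm over their backs; the gripper's body (75 mm by 190 mm) begins 47 mm behind the grasp point.
Start: joints at [-1.388, 0.342, 1.524, -0, 1.275, -0.146], TCP at [0.17, -0.497, 0.227] pointing down, gripper open.
Joint ranges: [-2.53, 2.53], [-0.77, 2.02], [0.04, 2.7], [-1, 4.14], [0.28, 2.66], [-3.11, 3.11]. Speed limits (rad/s): [2.57, 2.57, 3.14, 3.14, 3.14, 3.14].

INTERFACE

Orientations are given as [roll, pitch, yaw] about the fixed x, y, z axes, in that order (R = Rz(yaw) Ry(pitch) Rx(roll)).
In Python, from cell import robot, viewer gives the robot as it stands.
- The arm moves only by the tool step_arm, never from a script. Its argument "increments" is a list of rows, each an object with "delta_pos": the shift along the tool's x, y, z in cm, a list of three; "dr": the turn, a rotation vector about the tool's x, y, z in degrees, a list of three; "fingers": the closure, from -1 (fully open) to 1 (shut), so that 0 is half open. In form: [{"delta_pos": [tx, ty, tz], "dr": [wx, wy, wz], "fingers": fingers}, ...]. A call has exactly 5 rows; each row is the pose to reach, as a shift and turn from the pose commanded when the call began, along the tool's axes at that moment; what a row does not reach only later rows make up. A row lasts 1/8 s, in which the tool goes at most 62.5 mm and 10.7 degrees, less where a joint would pass 70% of its speed; a pose out of reach is approached as far as the arm can. A call with a gripper value outside its range is refused whole. The fingers move at their own pace and stop on an object; "newtons" is the grip in N (left out, the last holds). Time passes only in rows, so rows that repeat a pose let the fingers close, or fill a call up. It gives the time, the measured TCP pose, the force, the opening and the grip force at its end, in the units of the state.
- robot.observe(): the state, without advancing time (a new reading comes with each control period).
- viewer.read_camera(name): name is "scene" or "top" or "wrist"; returns the picture (420x560x3 uint8, red, green, blue); there is no depth.
- viewer.camera_params(name): a dict with "K" (3x3 intrinsics, pixels), "T" (4x4, takes a point from camera to world coordinates). Camera axes: x right, y down, z forward; pixel columns grow to the right and rows downward; lengths in m; the calibration is good to about 2 mm. A picture is of the moment at which its call begins: read the wrist's pose just before it. camera_params takes no time and is no camera call; for the wrist camera it gives the pose at the moment of the call.
- robot.hand_in(): hands the job in; it is judged then, once.
The state is a dict: "time": time; "qpos": joint angles; "qvel": joint speeds; "joint_efforts": joint torques, N m; "tool_pos": TCP position; "tool_rot": TCP orientation; "contact_force": force on the tool from outside, world axes, zero at the start; "torque": the same for the moment, N m; "opening": finger opening in m; "grip_force": force on a finger pad.
Only numpy, scipy, OpenCV 4.12 (cv2) and the standard library are available. Lean on these libraries where they do the work, as an engineer would, in place of code of your own. Each camera call takes 0.05 s, during which the arm holds its last target. There are 200 camera calls.

## Working session

There is one attempt and no reset: what is moved stays moved. The work goes in short steps, Python scripts to look and compute and a tool call to move; the robot and the scene stay as the last step left them, time stands still between calls to the robot, and variables do not carry over. Pictures are saved under pics/ and viewed, at most 10 in all, crops included, and the job is handed in when it is done.

Besides the shell and the picture viewer there is one more tool, called after "Emit:" in YAML: its name, and indented under it one key for each argument. step_arm: Moves the arm, as the interface text tells. Its arguments: {"type":"object","properties":{"increments":{"type":"array"},"newtons":{"type":"number"}},"required":["increments"]}

```bash
mkdir -p pics; python3 - <<'E'
from cell import robot, viewer
import cv2, numpy as np
np.set_printoptions(precision=4,suppress=True)
for n in ("scene","top"):
    im=viewer.read_camera(n); cv2.imwrite(f"pics/{n}0.png",im[:,:,::-1]); p=viewer.camera_params(n); print(n,p["K"],p["T"])
print(robot.observe())
E
```

```text
scene [[442.3202   0.     278.0597]
 [  0.     442.3202 208.1872]
 [  0.       0.       1.    ]] [[-0.8508 -0.3335  0.4061  0.052 ]
 [-0.5252  0.5147 -0.6776  0.8794]
 [ 0.0169 -0.7898 -0.6131  0.8179]
 [ 0.      0.      0.      1.    ]]
top [[474.0489   0.     285.4987]
 [  0.     474.0489 205.739 ]
 [  0.       0.       1.    ]] [[-0.0136 -0.9929  0.1181  0.3681]
 [-0.9998  0.012  -0.0142  0.0652]
 [ 0.0127 -0.1183 -0.9929  1.3314]
 [ 0.      0.      0.      1.    ]]
{'time': 0.1, 'qpos': array([-1.388 ,  0.3427,  1.5249, -0.    ,  1.2754, -0.146 ]), 'qvel': array([ 0.0028, -0.0014, -0.0022, -0.0003, -0.0008, -0.    ]), 'joint_efforts': array([  0.0024, -43.2004, -24.4693,   0.0719,   0.0526,  -0.    ]), 'tool_pos': array([ 0.1695, -0.4965,  0.2261]), 'tool_rot': array([-3.1402, -0.0002,  0.3288]), 'contact_force': array([0.3797, 0.5592, 0.6015]), 'torque': array([ 0.0118, -0.0196,  0.0302]), 'grip_force': 0.0, 'opening': 0.09202783598544986}
```

View pics/scene0.png

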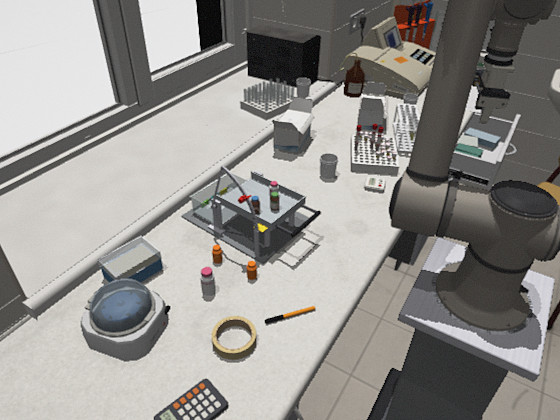

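View pics/top0.png

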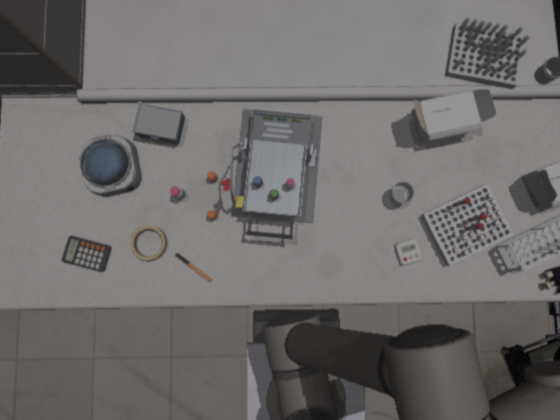

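The scene view shows the stand mid-bench with the yellow pointer near (263,228), the red clip near (245,199) and the bar near (305,222). The top view shows the bar from about (247,236) to (293,239), the pointer at (240,202) and the clip at (227,185).

```bash
cat > h.py <<'E'
import cv2, numpy as np
from cell import robot, viewer
np.set_printoptions(precision=4,suppress=True)
def ray(n,uv,P=None):
    p=P or viewer.camera_params(n); d=np.linalg.inv(p["K"])@[uv[0],uv[1],1]
    return p["T"][:3,3], p["T"][:3,:3]@d
def onz(n,uv,z,P=None):
    o,d=ray(n,uv,P); return o+d*(z-o[2])/d[2]
def tri(a,b):
    A=np.zeros((3,3));v=np.zeros(3)
    for o,d in (a,b):
        d=d/np.linalg.norm(d);M=np.eye(3)-np.outer(d,d);A+=M;v+=M@o
    return np.linalg.solve(A,v)
def blobs(im,lo,hi,box,mina=6):
    h=cv2.cvtColor(im,cv2.COLOR_RGB2HSV);m=cv2.inRange(h,lo,hi)
    k=np.zeros_like(m);x0,y0,x1,y1=box;k[y0:y1,x0:x1]=m[y0:y1,x0:x1]
    n,l,s,c=cv2.connectedComponentsWithStats(k)
    return [(s[i,4],c[i].round(1),s[i,:4]) for i in range(1,n) if s[i,4]>=mina]
E
python3 - <<'E'
from h import *
ims={n:cv2.imread(f"pics/{n}0.png")[:,:,::-1].copy() for n in("scene","top")}
box={"scene":(180,160,330,260),"top":(205,140,330,260)}
r={}
for n in ims:
    for c,lo,hi in(("yel",(22,120,90),(35,255,255)),("red",(0,170,70),(5,255,255)),("red2",(174,170,70),(180,255,255)),("blk",(0,0,0),(180,255,45))):
        print(n,c,blobs(ims[n],lo,hi,box[n]))
for n,(x0,y0,x1,y1) in {"scene":(180,160,330,260),"top":(210,100,330,250)}.items():
    cv2.imwrite(f"pics/{n}_c.png",cv2.resize(ims[n][y0:y1,x0:x1,::-1],None,fx=4,fy=4,interpolation=cv2.INTER_CUBIC) if n=="top" else cv2.resize(ims[n][y0:y1,x0:x1,::-1],None,fx=5,fy=5,interpolation=cv2.INTER_CUBIC))
E
```

```text
scene yel [(np.int32(9), array([223.2, 189.2]), array([221, 188,   6,   4], dtype=int32)), (np.int32(62), array([261.5, 227.2]), array([257, 223,  11,   9], dtype=int32))]
scene red [(np.int32(39), array([243.3, 197.9]), array([239, 195,  11,   8], dtype=int32))]
scene red2 []
scene blk [(np.int32(10), array([256.6, 211.7]), array([255, 210,   4,   4], dtype=int32)), (np.int32(139), array([304.2, 224.4]), array([290, 211,  30,  27], dtype=int32)), (np.int32(16), array([281.7, 229.8]), array([276, 227,  13,   7], dtype=int32))]
top yel [(np.int32(45), array([238.7, 200.8]), array([236, 196,   7,  11], dtype=int32))]
top red []
top red2 []
top blk []
```

View pics/top_c.png

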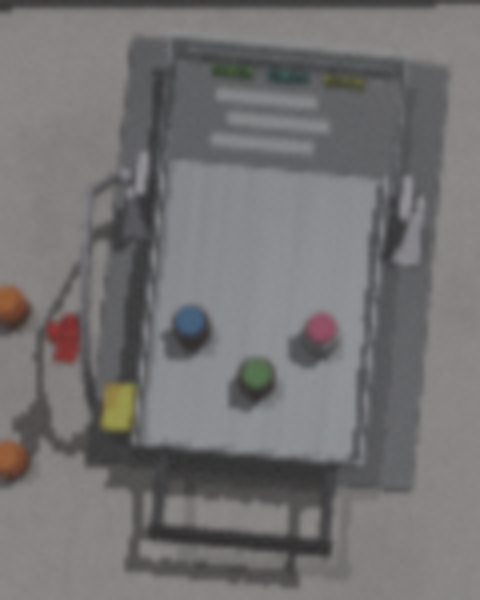

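View pics/scene_c.png

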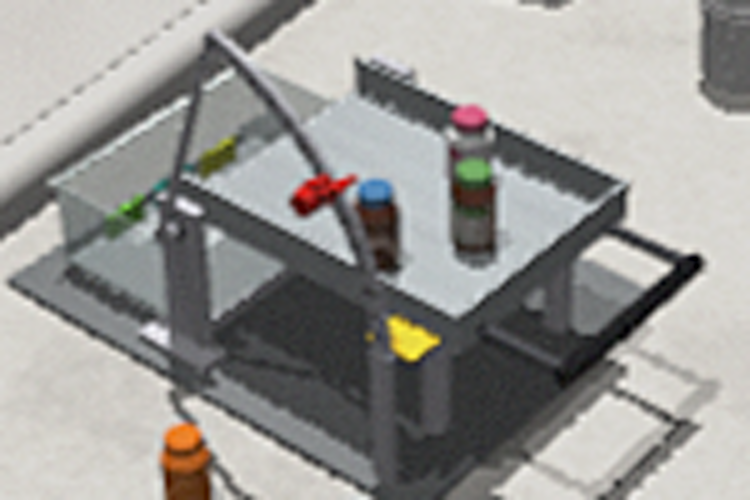

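Top crop: bar ends at (150,534) and (330,549), clip at (66,338), pointer at (118,406). Scene crop: bar ends at (568,365) and (695,263), clip at (320,194).

```bash
python3 - <<'E'
from h import *
t=lambda x,y:((x+.5)/4-.5+210,(y+.5)/4-.5+100)
s=lambda x,y:((x+.5)/5-.5+180,(y+.5)/5-.5+160)
L=tri(ray("top",t(153,534)),ray("scene",s(571,363)));R=tri(ray("top",t(328,548)),ray("scene",s(695,265)))
print("bar tri",L,R,np.linalg.norm(L-R),"onz",onz("top",t(153,534),.09),onz("top",t(328,548),.09))
# base plate corners z=.006: far-left, far-right, near-right
c=[onz("top",t(*p),.006) for p in((132,38),(448,66),(412,491),(88,466))]
for a in c: print(a)
yaw=[np.arctan2(-(c[1]-c[0])[0],(c[0]-c[1])[1]), None]
e=c[0]-c[1]; f=c[1]-c[2]; print("yaw",np.arctan2(-e[0],e[1]),np.arctan2(f[1],f[0]))
Lz,Rz=onz("top",t(153,534),.09),onz("top",t(328,548),.09)
e=Lz-Rz;yaw=np.arctan2(-e[0],e[1]);print("yaw bar",yaw)
im=cv2.imread("pics/top0.png")[:,:,::-1].copy();im=im
print(blobs(im,(0,120,50),(7,255,255),(218,175,235,195)))
P=tri(ray("top",(238.7,200.8)),ray("scene",(261.5,227.2)));M=tri(ray("top",t(66,338)),ray("scene",(243.3,197.9)))
for y in (yaw,(yaw+np.arctan2(f[1],f[0]))/2):
    u=np.array([np.cos(y),np.sin(y),0]);v=np.array([-u[1],u[0],0])
    O=(Lz+Rz)/2
    for n,q in(("ptr",P),("clip",M)):
        a=(q-O)@u;b=(q-O)@v; print(y,O,n,q,a,b,"angle",np.arctan2(q[2]-.09,.235-a),"r",np.hypot(q[2]-.09,.235-a))
E
```

```text
bar tri [0.4443 0.1463 0.0992] [0.4339 0.0325 0.0899] 0.11471800349770502 onz [0.4447 0.1469 0.09  ] [0.4341 0.0325 0.09  ]
[0.8076 0.166  0.006 ]
[ 0.7847 -0.0615  0.006 ]
[ 0.4778 -0.0292  0.006 ]
[0.4982 0.1977 0.006 ]
yaw -0.10059498801985027 -0.10460123741636221
yaw bar -0.0926473685725404
[(np.int32(53), array([225.6, 184.1]), array([222, 179,   7,  11], dtype=int32))]
-0.0926473685725404 [0.4394 0.0897 0.09  ] ptr [0.5277 0.1694 0.094 ] 0.0805773532183892 0.08747863719250545 angle 0.02606535622710177 r 0.15447511922458138
-0.0926473685725404 [0.4394 0.0897 0.09  ] clip [0.5597 0.1934 0.1874] 0.11017784290496674 0.11436763258023674 angle 0.6627794496706056 r 0.15834647167019086
-0.0986243029944513 [0.4394 0.0897 0.09  ] ptr [0.5277 0.1694 0.094 ] 0.08005306299548856 0.08795867735351297 angle 0.025977199247920513 r 0.154999231957744
-0.0986243029944513 [0.4394 0.0897 0.09  ] clip [0.5597 0.1934 0.1874] 0.1094923111582438 0.1150241115872054 angle 0.6601246443215804 r 0.15888742601899147
```

```bash
cat >> h.py <<'E'
from scipy.spatial.transform import Rotation as Rn
YAW=-0.1; U=np.array([np.cos(YAW),np.sin(YAW),0]); Z=np.array([0,0,1.])
BAR=np.array([.4394,.0897,.09])
def Rt(lean):  # tool z leans forward by lean
    z=-np.cos(lean)*Z+np.sin(lean)*U; y=np.cos(lean)*U+np.sin(lean)*Z
    return np.c_[np.cross(y,z),y,z]
def delta(p,R,frm=None):
    if frm is None:
        s=robot.observe(); frm=(s["tool_pos"],Rn.from_euler("xyz",s["tool_rot"]).as_matrix())
    p0,R0=frm
    return (R0.T@(p-p0)*100).round(2), np.degrees(Rn.from_matrix(R0.T@R).as_rotvec()).round(1)
E
python3 - <<'E'
from h import *
via=(np.array([.43,-.25,.25]),Rn.from_euler("xyz",[np.pi,0,.9]).as_matrix())
R=Rt(np.radians(15)); pre=BAR+.017*R[:,2]-.10*R[:,2]
print(delta(*via)); print(pre,delta(pre,R,via))
E
```

```text
(array([ 32.62, -14.92,  -2.36]), array([ -0.1,  -0. , -32.7]))
[0.418  0.0918 0.1702] (array([ 26.03, -22.19,   7.98]), array([-14.6,   4.3, -32.5]))
```

Emit:
step_arm:
  increments:
    - {"delta_pos": [6, -2.5, -2], "dr": [0, 0, -6], "fingers": 0.35}
    - {"delta_pos": [11, -5, -2.4], "dr": [0, 0, -13], "fingers": 0.35}
    - {"delta_pos": [17, -8, -2.4], "dr": [0, 0, -20], "fingers": 0.35}
    - {"delta_pos": [22, -10.5, -2.4], "dr": [0, 0, -26], "fingers": 0.35}
    - {"delta_pos": [27, -13, -2.4], "dr": [0, 0, -32], "fingers": 0.35}
  newtons: 20

```text
time: 0.72
tool_pos: [0.3842, -0.2849, 0.2506]
tool_rot: [-3.141, -0.0, 0.891]
contact_force: [-0.2, -0.6, -0.2]
opening: 0.0464
grip_force: 0.0
```

```bash
python3 - <<'E'
from h import *
R=Rt(np.radians(15)); pre=BAR+.017*R[:,2]-.10*R[:,2]
s=robot.observe();print(s["time"],s["tool_pos"],s["tool_rot"],s["qpos"],s["opening"]); print(delta(pre,R))
E
```

```text
0.725 [ 0.3842 -0.2849  0.2506] [-3.1414 -0.      0.891 ] [-0.7985  0.237   1.6045  0.      1.3003 -0.1187] 0.04642771747030183
(array([ 31.42, -21.05,   8.04]), array([-14.6,   4.3, -33. ]))
```

Emit:
step_arm:
  increments:
    - {"delta_pos": [4, -2.7, 0], "dr": [-2, 0.5, -5], "fingers": 0.35}
    - {"delta_pos": [9, -6, 0], "dr": [-4, 1, -10], "fingers": 0.35}
    - {"delta_pos": [14, -9.5, 0], "dr": [-6.5, 2, -15], "fingers": 0.35}
    - {"delta_pos": [19, -12.7, 0], "dr": [-9, 2.6, -20], "fingers": 0.35}
    - {"delta_pos": [24, -16, 0], "dr": [-11, 3.2, -25], "fingers": 0.35}

```text
time: 1.35
tool_pos: [0.4102, 0.0023, 0.2507]
tool_rot: [2.942, -0.013, 1.329]
contact_force: [0.4, -0.2, -0.3]
opening: 0.0299
grip_force: 0.0
```

```bash
python3 - <<'E'
from h import *
R=Rt(np.radians(15)); pre=BAR+.017*R[:,2]-.10*R[:,2]
s=robot.observe();print(s["time"],s["tool_pos"],s["tool_rot"],s["qpos"],s["opening"]); print(delta(pre,R))
E
```

```text
1.35 [0.4102 0.0023 0.2507] [ 2.942  -0.0127  1.3286] [-0.1822 -0.0087  1.9083  0.0006  1.042   0.061 ] 0.029924039616873423
(array([ 8.78, -2.98,  7.73]), array([-3.5,  1.2, -8.1]))
```

Emit:
step_arm:
  increments:
    - {"delta_pos": [4, -1.4, 2], "dr": [-1.5, 0.5, -4], "fingers": 0.35}
    - {"delta_pos": [8.8, -3, 4], "dr": [-3.5, 1.2, -8.1], "fingers": 0.35}
    - {"delta_pos": [8.8, -3, 7.7], "dr": [-3.5, 1.2, -8.1], "fingers": 0.35}
    - {"delta_pos": [8.8, -3, 7.7], "dr": [-3.5, 1.2, -8.1], "fingers": 0.35}
    - {"delta_pos": [8.8, -3, 7.7], "dr": [-3.5, 1.2, -8.1], "fingers": 0.35}

```text
time: 1.98
tool_pos: [0.4188, 0.0899, 0.1713]
tool_rot: [2.881, -0.001, 1.468]
contact_force: [0.1, 0.4, 0.1]
opening: 0.0301
grip_force: 0.0
```

```bash
python3 - <<'E'
from h import *
R=Rt(np.radians(15)); g=BAR+.017*R[:,2]
s=robot.observe();P=viewer.camera_params("wrist")
im=viewer.read_camera("wrist");cv2.imwrite("pics/w1.png",im[:,:,::-1])
print(s["time"],s["tool_pos"],s["tool_rot"],s["qpos"],s["opening"]); print(delta(g,R))
V=np.array([-U[1],U[0],0])
for p in (BAR,BAR+.061*V,BAR-.061*V):
    c=np.linalg.inv(P["T"])@np.r_[p,1]; uv=P["K"]@c[:3]; print(uv[:2]/uv[2])
E
```

```text
1.975 [0.4188 0.0899 0.1713] [ 2.8808 -0.0009  1.4677] [ 0.0636  0.1019  2.0521 -0.0628  0.7311  0.2082] 0.03008519118100635
(array([ 0.2 , -0.16, 10.11]), array([ 0. , -0. , -0.2]))
[276.1603 216.7683]
[275.6628 137.9526]
[276.5903 284.8981]
```

View pics/w1.png

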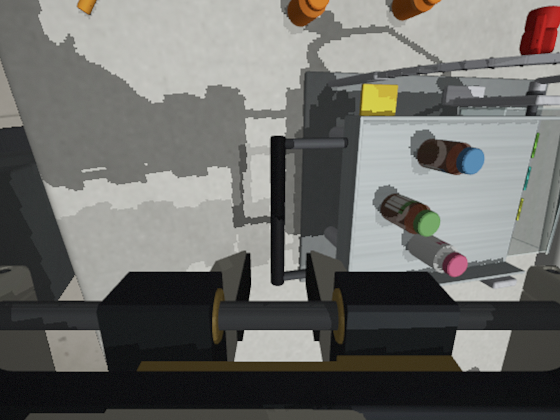

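The wrist view shows the bar at column 277, rows 136–285. The prediction was 276 and 138–285, so I'm descending and gripping.

Emit:
step_arm:
  increments:
    - {"delta_pos": [0.1, -0.1, 4], "dr": [0, 0, 0], "fingers": 0.35}
    - {"delta_pos": [0.2, -0.1, 8], "dr": [0, 0, 0], "fingers": 0.35}
    - {"delta_pos": [0.2, -0.1, 10.1], "dr": [0, 0, 0], "fingers": 0.35}
    - {"delta_pos": [0.2, -0.1, 10.1], "dr": [0, 0, 0], "fingers": 0.35}
    - {"delta_pos": [0.2, -0.1, 10.1], "dr": [0, 0, 0], "fingers": 1}
  newtons: 20

```text
time: 2.65
tool_pos: [0.4443, 0.0895, 0.0739]
tool_rot: [2.879, -0.001, 1.468]
contact_force: [0.1, 0.2, 0.8]
opening: 0.0237
grip_force: 0.0
```

Emit:
step_arm:
  increments:
    - {"delta_pos": [0, 0, 0], "dr": [0, 0, 0], "fingers": 1}
    - {"delta_pos": [0, 0, 0], "dr": [0, 0, 0], "fingers": 1}
    - {"delta_pos": [0, 0, 0], "dr": [0, 0, 0], "fingers": 1}
    - {"delta_pos": [0, 0, 0], "dr": [0, 0, 0], "fingers": 1}
    - {"delta_pos": [0, 0, 0], "dr": [0, 0, 0], "fingers": 1}

```text
time: 3.28
tool_pos: [0.4444, 0.0897, 0.0738]
tool_rot: [2.878, -0.001, 1.469]
contact_force: [-1.5, -2.3, 8.3]
opening: 0.0114
grip_force: 20.0
```

```bash
cat >> h.py <<'E'
def arc(thetas,th0,R0):
    # shifts in tool axes (cm), orientation fixed, from tray angle th0
    f=lambda t:.235*((1-np.cos(t))*U+np.sin(t)*Z)
    return [(R0.T@(f(t)-f(th0))*100).round(2) for t in thetas]
E
python3 - <<'E'
from h import *
s=robot.observe();print(s["time"],s["tool_pos"],s["opening"],s["grip_force"],s["contact_force"])
R=Rn.from_euler("xyz",s["tool_rot"]).as_matrix()
for t,d in zip(np.arange(.05,1,.05),arc(np.arange(.05,1,.05),0,R)): print(round(t,2),d)
E
```

```text
3.275 [0.4444 0.0897 0.0738] 0.011432852437449948 20.00439316034317 [-1.4715 -2.2643  8.2566]
0.05 [ 0.    0.33 -1.13]
0.1 [ 0.    0.72 -2.23]
0.15 [ 0.    1.17 -3.32]
0.2 [ 0.01  1.67 -4.39]
0.25 [ 0.01  2.22 -5.42]
0.3 [ 0.01  2.82 -6.43]
0.35 [ 0.01  3.47 -7.41]
0.4 [ 0.01  4.17 -8.35]
0.45 [ 0.02  4.92 -9.26]
0.5 [  0.02   5.71 -10.13]
0.55 [  0.02   6.54 -10.96]
0.6 [  0.02   7.42 -11.74]
0.65 [  0.03   8.33 -12.48]
0.7 [  0.03   9.28 -13.18]
0.75 [  0.03  10.26 -13.83]
0.8 [  0.03  11.27 -14.42]
0.85 [  0.04  12.31 -14.97]
0.9 [  0.04  13.38 -15.46]
0.95 [  0.04  14.47 -15.9 ]
```

Emit:
step_arm:
  increments:
    - {"delta_pos": [0, 0.13, -0.46], "dr": [0, 0, 0], "fingers": 1}
    - {"delta_pos": [0, 0.33, -1.13], "dr": [0, 0, 0], "fingers": 1}
    - {"delta_pos": [0, 0.72, -2.23], "dr": [0, 0, 0], "fingers": 1}
    - {"delta_pos": [0, 1.17, -3.32], "dr": [0, 0, 0], "fingers": 1}
    - {"delta_pos": [0, 1.67, -4.39], "dr": [0, 0, 0], "fingers": 1}

```text
time: 3.9
tool_pos: [0.4484, 0.0893, 0.1198]
tool_rot: [2.881, -0.001, 1.469]
contact_force: [4.1, -0.8, -4.3]
opening: 0.0113
grip_force: 20.0
```

```bash
python3 - <<'E'
from h import *
s=robot.observe();print(s["time"],s["tool_pos"],s["tool_rot"],s["opening"],s["grip_force"],s["contact_force"],s["torque"])
R=Rn.from_euler("xyz",s["tool_rot"]).as_matrix()
print(np.array(arc([.22,.24,.26,.28,.3],.2,R)),np.array(arc([.32,.34,.36,.38,.4],.3,R)),np.array(arc([.42,.44,.46,.48,.5],.4,R)))
E
```

```text
3.9 [0.4484 0.0893 0.1198] [ 2.8812 -0.0009  1.4688] 0.011269642560222741 20.0052872300148 [ 4.0775 -0.8492 -4.3225] [-0.1853 -0.3482 -0.0408]
[[ 0.    0.21 -0.42]
 [ 0.    0.43 -0.83]
 [ 0.    0.66 -1.24]
 [ 0.    0.9  -1.65]
 [ 0.    1.15 -2.05]] [[ 0.    0.25 -0.4 ]
 [ 0.    0.52 -0.79]
 [ 0.    0.78 -1.17]
 [ 0.    1.06 -1.55]
 [ 0.    1.35 -1.92]] [[ 0.    0.29 -0.37]
 [ 0.    0.59 -0.73]
 [ 0.    0.9  -1.09]
 [ 0.    1.21 -1.44]
 [ 0.    1.53 -1.78]]
```

Emit:
step_arm:
  increments:
    - {"delta_pos": [0, 0.21, -0.42], "dr": [0, 0, 0], "fingers": 1}
    - {"delta_pos": [0, 0.43, -0.83], "dr": [0, 0, 0], "fingers": 1}
    - {"delta_pos": [0, 0.66, -1.24], "dr": [0, 0, 0], "fingers": 1}
    - {"delta_pos": [0, 0.9, -1.65], "dr": [0, 0, 0], "fingers": 1}
    - {"delta_pos": [0, 1.15, -2.05], "dr": [0, 0, 0], "fingers": 1}

```text
time: 4.53
tool_pos: [0.4536, 0.0887, 0.142]
tool_rot: [2.883, -0.001, 1.469]
contact_force: [1.3, 0.0, -4.5]
opening: 0.0112
grip_force: 20.0
```

Emit:
step_arm:
  increments:
    - {"delta_pos": [0, 0.25, -0.4], "dr": [0, 0, 0], "fingers": 1}
    - {"delta_pos": [0, 0.52, -0.79], "dr": [0, 0, 0], "fingers": 1}
    - {"delta_pos": [0, 0.78, -1.17], "dr": [0, 0, 0], "fingers": 1}
    - {"delta_pos": [0, 1.06, -1.55], "dr": [0, 0, 0], "fingers": 1}
    - {"delta_pos": [0, 1.35, -1.92], "dr": [0, 0, 0], "fingers": 1}

```text
time: 5.15
tool_pos: [0.4608, 0.0879, 0.1638]
tool_rot: [2.885, -0.001, 1.469]
contact_force: [-6.0, 0.7, -1.5]
opening: 0.0112
grip_force: 20.0
```

```bash
python3 - <<'E'
from h import *
s=robot.observe();print(s["time"],s["tool_pos"],s["tool_rot"],s["opening"],s["grip_force"],s["contact_force"],s["torque"])
R=Rn.from_euler("xyz",s["tool_rot"]).as_matrix()
print(np.array(arc([.42,.44,.46,.48,.5],.4,R)),np.array(arc([.53,.56,.59,.62,.65],.5,R)))
im=viewer.read_camera("scene")[140:270,170:330,::-1]
cv2.imwrite("pics/s2.png",cv2.resize(im,None,fx=4,fy=4,interpolation=cv2.INTER_CUBIC))
E
```

```text
5.15 [0.4608 0.0879 0.1638] [ 2.8845 -0.0006  1.4687] 0.01123626958670945 20.007440149784088 [-6.0098  0.7109 -1.485 ] [0.269  1.2066 0.0139]
[[ 0.    0.29 -0.37]
 [ 0.    0.59 -0.73]
 [ 0.    0.89 -1.09]
 [ 0.    1.21 -1.44]
 [ 0.    1.53 -1.79]] [[ 0.    0.49 -0.51]
 [ 0.    1.   -1.  ]
 [ 0.    1.52 -1.47]
 [ 0.    2.05 -1.93]
 [ 0.01  2.6  -2.37]]
```

View pics/s2.png

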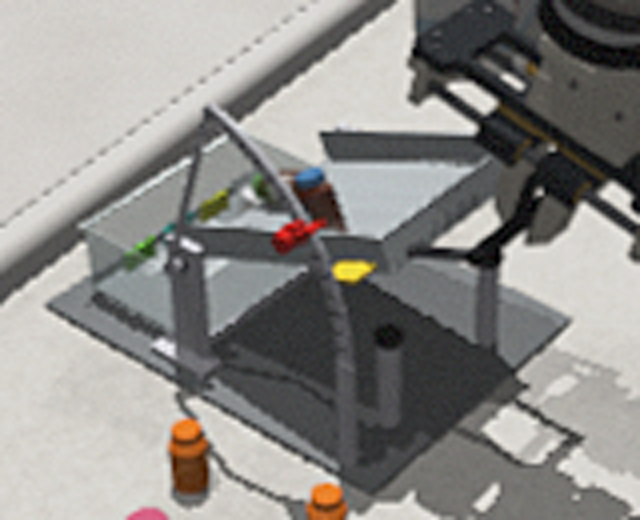

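At 0.4 rad the green-capped vial is at the tub at about (260,185) and the blue-capped one is sliding on the tray at about (318,195). I'm continuing the swing.

Emit:
step_arm:
  increments:
    - {"delta_pos": [0, 0.29, -0.37], "dr": [0, 0, 0], "fingers": 1}
    - {"delta_pos": [0, 0.59, -0.73], "dr": [0, 0, 0], "fingers": 1}
    - {"delta_pos": [0, 0.89, -1.09], "dr": [0, 0, 0], "fingers": 1}
    - {"delta_pos": [0, 1.21, -1.44], "dr": [0, 0, 0], "fingers": 1}
    - {"delta_pos": [0, 1.53, -1.79], "dr": [0, 0, 0], "fingers": 1}

```text
time: 5.82
tool_pos: [0.4701, 0.0869, 0.1848]
tool_rot: [2.886, -0.0, 1.469]
contact_force: [-9.9, 1.3, 2.3]
opening: 0.0109
grip_force: 20.0
```

Emit:
step_arm:
  increments:
    - {"delta_pos": [0, 0.49, -0.51], "dr": [0, 0, 0], "fingers": 1}
    - {"delta_pos": [0, 1.0, -1.0], "dr": [0, 0, 0], "fingers": 1}
    - {"delta_pos": [0, 1.52, -1.47], "dr": [0, 0, 0], "fingers": 1}
    - {"delta_pos": [0, 2.05, -1.93], "dr": [0, 0, 0], "fingers": 1}
    - {"delta_pos": [0, 2.6, -2.37], "dr": [0, 0, 0], "fingers": 1}

```text
time: 6.45
tool_pos: [0.4882, 0.0849, 0.2147]
tool_rot: [2.888, 0.0, 1.469]
contact_force: [-14.4, 0.6, 6.8]
opening: 0.0115
grip_force: 20.0
```

Emit:
step_arm:
  increments:
    - {"delta_pos": [0, 0, 0], "dr": [0, 0, 0], "fingers": 1}
    - {"delta_pos": [0, 0, 0], "dr": [0, 0, 0], "fingers": 1}
    - {"delta_pos": [0, 0, 0], "dr": [0, 0, 0], "fingers": 1}
    - {"delta_pos": [0, 0, 0], "dr": [0, 0, 0], "fingers": 1}
    - {"delta_pos": [0, 0, 0], "dr": [0, 0, 0], "fingers": 1}

```text
time: 7.08
tool_pos: [0.4884, 0.0849, 0.2149]
tool_rot: [2.887, -0.0, 1.469]
contact_force: [-16.6, 0.6, 9.3]
opening: 0.0113
grip_force: 20.0
```

```bash
python3 - <<'E'
from h import *
s=robot.observe();print(s["time"],s["tool_pos"],s["tool_rot"],s["opening"],s["grip_force"],s["contact_force"],s["torque"])
im=viewer.read_camera("scene"); tp=viewer.read_camera("top")
for n,i in(("scene",im),("top",tp)):
    b={"scene":(215,170,300,240),"top":(215,140,300,260)}[n]
    print(n,blobs(i,(22,110,70),(35,255,255),b),blobs(i,(0,120,50),(4,255,255),b))
a=cv2.resize(im[140:270,170:330,::-1],(400,325),interpolation=cv2.INTER_CUBIC);b=cv2.resize(tp[100:230,205:335,::-1],(325,325),interpolation=cv2.INTER_CUBIC)
cv2.imwrite("pics/s3.png",np.hstack([a,b]))
R=Rn.from_euler("xyz",s["tool_rot"]).as_matrix()
g=s["tool_pos"]-.017*R[:,2]; d=g-BAR
print("theta from tool",np.arctan2(d[2],.235-d@U))
E
```

```text
7.075 [0.4884 0.0849 0.2149] [ 2.8867 -0.0001  1.469 ] 0.011326039870697554 19.99729961156845 [-16.6342   0.6389   9.2897] [ 0.0291  2.3684 -0.0812]
scene [(np.int32(20), array([223.4, 190.1]), array([220, 188,   7,   5], dtype=int32)), (np.int32(28), array([252.1, 193. ]), array([247, 191,  11,   5], dtype=int32))] [(np.int32(44), array([242.5, 198. ]), array([239, 195,  10,   8], dtype=int32))]
top [(np.int32(66), array([237.4, 184.7]), array([233, 180,   9,  10], dtype=int32))] [(np.int32(55), array([225.6, 184.2]), array([222, 179,   7,  11], dtype=int32))]
theta from tool 0.6393102553014045
```

View pics/s3.png

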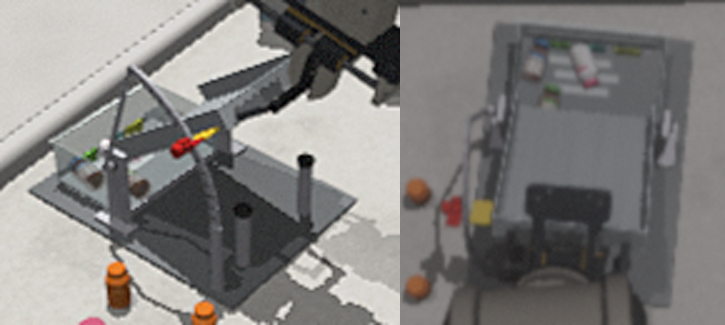

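All three vials lie in the tub: two at the far left and centre, green-capped at the near left. The yellow pointer is level with the red clip in the top view. Next I'm measuring the angle gap.

```bash
python3 - <<'E'
from h import *
P=tri(ray("top",(237.4,184.7)),ray("scene",(252.1,193.))); M=tri(ray("top",(225.6,184.2)),ray("scene",(242.5,198.)))
V=np.array([-U[1],U[0],0])
for y in(-.095,-.102):
  u=np.array([np.cos(y),np.sin(y),0])
  for q in(P,M):
    a=(q-BAR)@u; print(q,"r",np.hypot(q[2]-.09,.235-a),"ang",np.arctan2(q[2]-.09,.235-a))
# predicted pixel of clip/pointer for several angles
H=BAR+.235*U
for t in(.58,.62,.66,.7):
  for nm,yo in(("ptr",.0895),("clip",.113)):
    p=H+.155*(-np.cos(t)*U+np.sin(t)*Z)+yo*V
    o=[]
    for n in("scene","top"):
        C=viewer.camera_params(n);c=np.linalg.inv(C["T"])@np.r_[p,1];k=C["K"]@c[:3];o.append(k[:2]/k[2])
    print(t,nm,*o)
s=robot.observe();R=Rn.from_euler("xyz",s["tool_rot"]).as_matrix()
print("radial out 1cm in tool:",R.T@(-np.cos(.64)*U+np.sin(.64)*Z))
E
```

```text
[0.5562 0.165  0.1866] r 0.15866379532344563 ang 0.6545013535768028
[0.5601 0.195  0.1878] r 0.15857884269620925 ang 0.664423108295535
[0.5562 0.165  0.1866] r 0.1591440968171555 ang 0.6521875765865806
[0.5601 0.195  0.1878] r 0.15922233785737222 ang 0.6612616562405376
0.58 ptr [251.9446 197.8094] [236.7477 187.1663]
0.58 clip [245.6487 202.3391] [227.249  186.3339]
0.62 ptr [250.8038 195.5868] [236.702  185.4353]
0.62 clip [244.4831 200.0917] [227.1652 184.5995]
0.66 ptr [249.5978 193.3757] [236.6692 183.6189]
0.66 clip [243.2524 197.8551] [227.0954 182.7797]
0.7 ptr [248.3289 191.1806] [236.6497 181.7198]
0.7 clip [241.9591 195.6339] [227.0401 180.8775]
radial out 1cm in tool: [-0.0014 -0.6256 -0.7801]
```

Emit:
step_arm:
  increments:
    - {"delta_pos": [0, -0.1, -0.15], "dr": [0, 0, 0], "fingers": 1}
    - {"delta_pos": [0, -0.15, -0.25], "dr": [0, 0, 0], "fingers": 1}
    - {"delta_pos": [0, -0.15, -0.3], "dr": [0, 0, 0], "fingers": 1}
    - {"delta_pos": [0, -0.15, -0.3], "dr": [0, 0, 0], "fingers": 1}
    - {"delta_pos": [0, -0.15, -0.3], "dr": [0, 0, 0], "fingers": 1}

```text
time: 7.8
tool_pos: [0.49, 0.0848, 0.2175]
tool_rot: [2.88, -0.001, 1.469]
contact_force: [4.7, -3.3, -6.0]
opening: 0.0112
grip_force: 20.0
```

Emit:
step_arm:
  increments:
    - {"delta_pos": [0, 0, 0], "dr": [0, 0, 0], "fingers": 1}
    - {"delta_pos": [0, 0, 0], "dr": [0, 0, 0], "fingers": 1}
    - {"delta_pos": [0, 0, 0], "dr": [0, 0, 0], "fingers": 1}
    - {"delta_pos": [0, 0, 0], "dr": [0, 0, 0], "fingers": 1}
    - {"delta_pos": [0, 0, 0], "dr": [0, 0, 0], "fingers": 1}

```text
time: 8.43
tool_pos: [0.49, 0.0848, 0.2175]
tool_rot: [2.88, -0.001, 1.469]
contact_force: [5.7, -1.4, -6.0]
opening: 0.0111
grip_force: 20.0
```

```bash
python3 - <<'E'
from h import *
im=viewer.read_camera("scene"); tp=viewer.read_camera("top")
for n,i in(("scene",im),("top",tp)):
    b={"scene":(215,170,300,240),"top":(215,140,300,260)}[n]
    print(n,blobs(i,(22,110,70),(35,255,255),b,20),blobs(i,(0,120,50),(4,255,255),b))
a=cv2.resize(im[165:225,190:270,::-1],(480,360),interpolation=cv2.INTER_CUBIC);b=cv2.resize(tp[100:230,215:325,::-1],(305,360),interpolation=cv2.INTER_CUBIC)
cv2.imwrite("pics/s4.png",np.hstack([a,b])); print(robot.observe()["time"])
E
```

```text
scene [(np.int32(20), array([223.4, 190.1]), array([220, 188,   7,   5], dtype=int32)), (np.int32(29), array([251.6, 192.1]), array([247, 190,  10,   5], dtype=int32))] [(np.int32(47), array([242.9, 198. ]), array([238, 195,  13,   8], dtype=int32))]
top [(np.int32(67), array([237.2, 184. ]), array([233, 180,   9,   9], dtype=int32))] [(np.int32(55), array([225.6, 184.2]), array([222, 179,   7,  11], dtype=int32))]
8.525
```

View pics/s4.png

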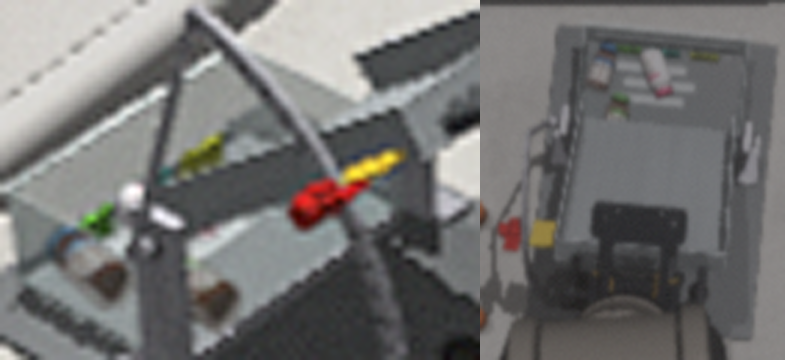

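The red blade at (350,188) and the yellow pointer (345–400, 175–155) line up. All three vials lie still on the tub floor.

```bash
python3 -c "
from cell import robot
print(robot.hand_in())"
```

```text
the job is handed in; nothing more can be done
None
```

The job is handed in at about 8.5 s, with all three vials lying in the tub and the tray held by its bar at the red clip's angle, to within about 0.01–0.02 rad by the cameras; the hand-in returned no verdict.

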